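# Fit the setting wheel to an index head and bring it to its zero line

## Task

Put the graduated setting wheel on the index head's spindle, feeling for the driving dog under its hub, and let it down fully home on the shoulder; be gentle, the spindle is a precision one, so neither drop the wheel nor force it. Then turn the wheel clockwise (seen from above) until its long zero line stands at the pointer on the far side of the rim, without running past it, and let go. Leave the other things on the bench where they are.

Things in the scene. Friction and masses are not known exactly. Their poses are not given: they have to be found in the camera images.
- wheel: Aluminium setting wheel, loose, about 0.6 kg, lying on its hub. Origin: centre of the hub's underside; z up the axis; x towards the zero line. Hub 46 mm across, z 0 to 20, with a bore 25.4 mm wide and 20 mm deep, open below; above it a solid disc 130 mm across, z 20 to 34, graduated every 10 degrees; on top a hexagon to hold it by.
- hexagon (a point): Middle of the wheel's steel hexagon, on the axis 49 mm above the hub's underside. 36 mm across flats, z 34 to 64 of the wheel; flats face along the wheel's x and every 60 degrees from it.
- slot (a point): Slot for the driving dog, a radial groove in the hub's underside on the zero line's side only: 9.6 mm wide, 9 mm deep, from the bore out through the hub. Point on the underside, 18 mm from the axis.
- zero_line (a point): The wheel's zero line: the broad black line from the hexagon across the disc's top and down the rim, the only full-length one. Point on the rim's face, 65 mm from the axis, 27.5 mm above the hub's underside.
- head: Index head, fixed: grey-green cast housing, base 190 x 120 mm, with an upright steel spindle in the middle that turns stiffly (about 0.2 Nm of friction) and stays where it is left. Origin on the bench under the spindle axis; z up; x from the spindle to the pointer, away from the robot (within 0.4 rad of world x).
- seat (a point): Centre of the spindle's shoulder (46 mm across, 78 mm above the bench), where the wheel's origin is when home; axes as the head's. On it: a spigot 24 mm wide, 18 mm high, its top 5 mm tapered to 17 mm, and a dog 8 mm wide, 6 mm high, 11.5 to 21.5 mm off the axis, set 0.3 to 1.1 rad anticlockwise of the pointer at the start, not measured: find it by feel. Off it, the wheel stands 6 mm high.
- pointer (a point): Tip of the fixed pointer, a thin upright blade at the rim's far side, 69 mm from the spindle axis (4 mm clear of the fitted wheel), 105.5 mm above the bench; the blade runs out to 91 mm, its top at 110 mm, on a post 12 mm wide that stands 81 to 91 mm from the axis. Axes as the head's: y positive is anticlockwise.
- ring_gauge: Bystander: steel ring, 68 mm across, 22 mm high. Origin under its centre.
- vee_block: Bystander: vee block, 60 x 44 x 40 mm. Origin under its centre.
- flange_part: Bystander: turned flange, 76 mm across, 40 mm high. Origin under its centre.
- bearing: Bystander: bearing ring, 62 mm across, 18 mm high. Origin under its centre.
- spanner: Bystander: open spanner, 160 mm long, lying flat. Origin under its middle.
- plug_gauge: Bystander: plug gauge, 32 mm across, 75 mm high, standing. Origin under its centre.

How it is judged:
On the way, in this order (a step that is already met when the one before it is completed fails the run):
1. the wheel is fully home on the spindle's shoulder, its zero line still short of the pointer (more than 10 mm anticlockwise of it) (z of wheel in the frame of seat below 0.002 m and horizontal distance between wheel and seat below 0.003 m and angle between wheel's own z axis and vertical below 0.04 rad and y of zero_line in the frame of pointer above 0.01 m), for 0.2 s.
2. the wheel, still home, is turned clockwise until its zero line stands at the pointer (within 2.5 mm) (z of wheel in the frame of seat below 0.002 m and horizontal distance between wheel and seat below 0.003 m and angle between wheel's own z axis and vertical below 0.04 rad and y of zero_line in the frame of pointer between -0.0025 and 0.0025 m and x of zero_line in the frame of pointer above -0.02 m), for 0.2 s.
At the end, for the whole second after the job is handed in: The wheel sits fully home on the spindle (hub within 2 mm of the shoulder, within 3 mm of the axis, level) and at rest, and its zero line is within 2.5 mm of the pointer tip, measured along the rim (all of step 2 and angular speed of wheel below 0.1 rad/s); the robot touches nothing.
It fails at once if the wheel is dropped on, pressed or jammed against the index head with more than 40 N (contact force between wheel and head above 40 N).
It fails at once if the fitted wheel is turned past the pointer by more than 5 mm (z of wheel in the frame of seat below 0.002 m and horizontal distance between wheel and seat below 0.003 m and angle between wheel's own z axis and vertical below 0.04 rad and y of zero_line in the frame of pointer below -0.005 m and x of zero_line in the frame of pointer above -0.03 m).
It fails at once if another thing on the bench is moved by more than 20 mm (distance of any of ring_gauge, vee_block, flange_part, bearing, spanner, plug_gauge from where it was at the start of the episode above 0.02 m).
It also fails if it takes over 64 s, if anything falls off the work surface, if the arm or the gripper's body presses on something with over 40 N, if the wrist force passes 120 N, or if a joint passes its speed limit or range.

## Robot

A 6-joint arm with a two-finger parallel gripper is mounted at the origin on the work surface. World frame = base frame: x ahead of the robot, y to its left, z up, the work surface at z = 0. Lengths are in m, angles in rad, forces in N, time in s.
With the tool pointing down it reaches from about 0.3 to 0.775 m from the base axis. Payload 14.6 kg.
Tool frame: the origin (TCP) lies between the finger pads; the fingertips stand ctrl.tip_extent ahead of it and the grasp point (between the pads) lies 3 mm ahead of it (ctrl.tip_extent is the distance from the TCP to the fingertips, in m); z points along the fingers, y is the line along which they close (so a half turn about z gives the same grasp; the last joint's range is limited). The gripper opens to 94 mm and grips with 3 to 60 N. Pads are 16 mm wide; open, the fingers measure 119 mm over their backs; the gripper's body (75 mm by 177 mm) begins 78 mm behind the grasp point.
Start: joints at [1.206, 0.3, 1.521, -0, 1.321, -0.067], TCP at [0.161, 0.526, 0.227] pointing down, gripper open.
Joint ranges: [-3.03, 3.03], [-0.79, 2.21], [0.23, 2.52], [-1.04, 4.18], [0, 3.07], [-2.55, 2.55]. Speed limits (rad/s): [2.22, 2.22, 2.57, 3.14, 3.14, 3.14].

## Interface

Orientations are given as [roll, pitch, yaw] about the fixed x, y, z axes, in that order (R = Rz(yaw) Ry(pitch) Rx(roll)).
In Python, from station import ctrl gives the robot as it stands.
- The arm moves only by the shell command python3 shift.py 'ROWS' [OPENING] [FORCE]. ROWS is a JSON list of rows, 1 to 10 of them, each of 6 numbers: dx, dy, dz in m, then a rotation vector rx, ry, rz in rad; each row shifts and turns the commanded pose from where the row before left it, along the tool's axes as they then stand; what a row does not reach is not made up. A row lasts 1/10 s, in which the tool goes at most 0.05 m and 0.15 rad, less where a joint would pass 70% of its speed; a pose out of reach is approached as far as the arm can. OPENING is the finger opening in m, set as the command begins (- or left out keeps the last). The fingers move at their own pace and stop on an object; FORCE is the grip in N (left out, the last holds). Time passes only in rows, so rows that do not move let the fingers close. It prints the time, the measured TCP pose, the force, the opening and the grip force at its end.
- ctrl.get_obs(): the state, without advancing time (a new reading comes with each control period).
- ctrl.camera(name): name is "scene" or "side" or "wrist"; returns a dict with "pixels" (420x560x3 uint8, blue, green, red), "fx", "fy", "cx", "cy" (pixels), "extrinsics" (4x4, takes a point from camera to world coordinates). Camera axes: x right, y up, looking along -z (the intrinsics and any distortion apply to the point x, -y, -z); pixel columns grow to the right and rows downward; lengths in m; the calibration is good to about 2 mm. The wrist camera is an equidistant fisheye: a pixel r from the principal point sees the ray r / f radians off the axis. A picture is of the moment at which its call begins. There is no depth.
- ctrl.hand_in(): hands the job in; it is judged then, once.
The state is a dict: "time_s": time; "qpos": joint angles; "joint_vel": joint speeds; "tau": joint torques, N m; "ee_pos": TCP position; "eef_rot": TCP orientation; "force": force on the tool from outside, world axes, zero at the start; "moment": the same for the moment, N m; "grip_width": finger opening in m; "grip_force": force on a finger pad.
Only numpy, scipy, OpenCV 4.12 (cv2) and the standard library are available. Lean on these libraries where they do the work, as an engineer would, in place of code of your own. Each camera call takes 0.05 s, during which the arm holds its last target. There are 200 camera calls.

## Working session

There is one attempt and no reset: what is moved stays moved. The work goes in short steps, Python scripts to look and compute and a shell command to move; the robot and the scene stay as the last step left them, time stands still between calls to the robot, and variables do not carry over. Pictures are saved under pics/ and viewed, at most 11 in all, crops included, and the job is handed in when it is done.

```bash
mkdir -p pics; ls
cat > h.py <<'E'
import numpy as np, cv2
from station import ctrl
def ray(c,u,v,fish=False):
    x=(u-c['cx'])/c['fx']; y=(v-c['cy'])/c['fy']
    if fish:
        r=np.hypot(x,y); s=np.sin(r)/r if r>1e-9 else 1.
        d=np.array([x*s,-y*s,-np.cos(r)])
    else: d=np.array([x,-y,-1.])
    E=np.array(c['extrinsics']); d=E[:3,:3]@d
    return E[:3,3],d/np.linalg.norm(d)
def at_z(c,u,v,z,fish=False):
    o,d=ray(c,u,v,fish); return o+d*(z-o[2])/d[2]
def proj(c,p,fish=False):
    E=np.array(c['extrinsics']); q=E[:3,:3].T@(np.array(p)-E[:3,3]); q=q*[1,-1,-1]
    if fish:
        rr=np.hypot(q[0],q[1]); t=np.arctan2(rr,q[2]); k=t/max(rr,1e-9)
        return np.array([c['cx']+c['fx']*q[0]*k,c['cy']+c['fy']*q[1]*k])
    return np.array([c['cx']+c['fx']*q[0]/q[2],c['cy']+c['fy']*q[1]/q[2]])
E
python3 - <<'E'
from h import *
import pickle
print(ctrl.tip_extent, ctrl.get_obs())
C={}
for n in("scene","side","wrist"):
    C[n]=ctrl.camera(n); c=C[n]; print(n,c['fx'],c['cx'],c['cy'],[k for k in c]); print(np.round(c['extrinsics'],3))
pickle.dump(C,open('c0.pkl','wb'))
a=np.hstack([C['scene']['pixels'],C['side']['pixels']])
cv2.imwrite('pics/scene.png',cv2.resize(C['scene']['pixels'],(800,600),interpolation=cv2.INTER_CUBIC))
cv2.imwrite('pics/side.png',cv2.resize(C['side']['pixels'],(800,600),interpolation=cv2.INTER_CUBIC))
E
```

```text
pics
shift.py
station.py
0.022 {'time_s': 0.0, 'qpos': array([ 1.20638431e+00,  3.00468016e-01,  1.52160445e+00,  4.88734466e-06,
        1.32068115e+00, -6.66245874e-02]), 'joint_vel': array([-0.00123523,  0.00033431, -0.00127513,  0.00082302, -0.00178624,
        0.00062655]), 'tau': array([-1.65316538e-03, -5.31809556e+01, -3.52733159e+01,  7.07525178e-02,
        2.44310807e-02, -6.58159274e-05]), 'ee_pos': array([0.16130121, 0.52556203, 0.22687812]), 'eef_rot': array([-3.14043458e+00, -8.20150606e-05,  2.84380397e+00]), 'force': array([ 0.50023269, -0.26432501,  0.21088891]), 'moment': array([-0.04236197,  0.01010716, -0.00159914]), 'grip_force': 0.0, 'grip_width': 0.09393793733632196}
scene 508.89012536661505 282.6054872041184 213.186792095842 ['pixels', 'fx', 'fy', 'cx', 'cy', 'extrinsics']
[[ 0.126 -0.616  0.778  1.604]
 [ 0.992  0.064 -0.111 -0.155]
 [ 0.018  0.785  0.619  0.964]
 [ 0.     0.     0.     1.   ]]
side 391.72508484468136 282.1466137412189 210.7920763539982 ['pixels', 'fx', 'fy', 'cx', 'cy', 'extrinsics']
[[-0.999  0.021 -0.036  0.462]
 [-0.041 -0.499  0.865  0.977]
 [ 0.     0.866  0.5    0.651]
 [ 0.     0.     0.     1.   ]]
wrist 325.19226210127806 272.54572480775823 214.27056854138075 ['pixels', 'fx', 'fy', 'cx', 'cy', 'extrinsics']
[[ 0.294 -0.927 -0.234  0.093]
 [ 0.956  0.285  0.073  0.547]
 [-0.001 -0.245  0.97   0.385]
 [ 0.     0.     0.     1.   ]]
```

View pics/scene.png

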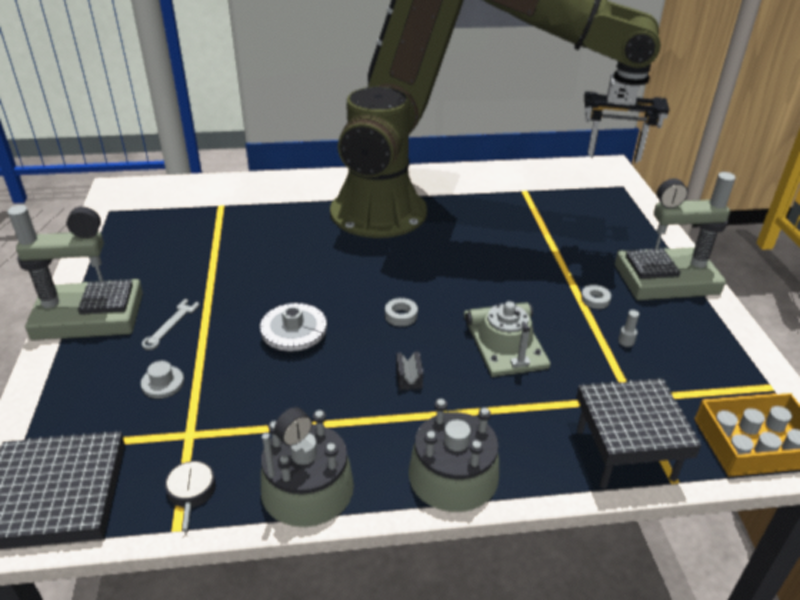

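View pics/side.png

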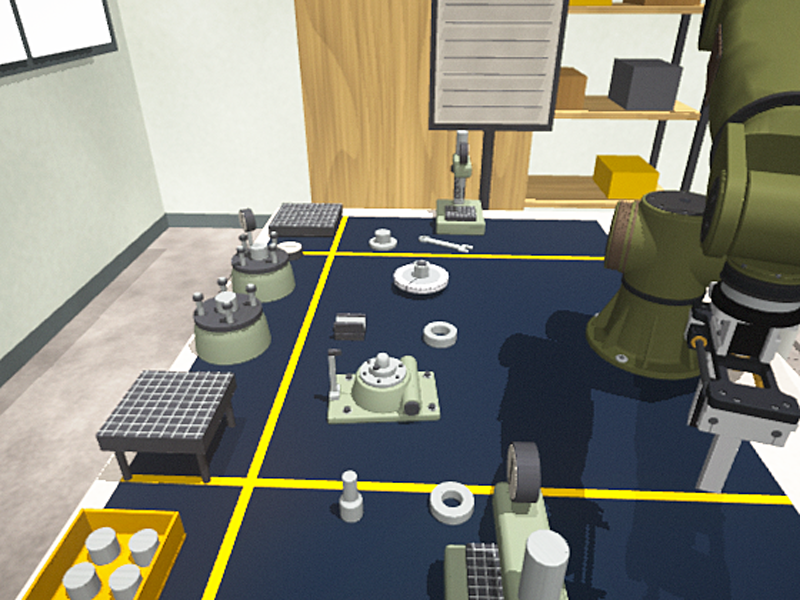

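The scene picture (800x600) shows the wheel at about (293,322) with its zero line pointing right. The head is at (510,320), with its pointer post at (523,345). I'll enlarge both.

Run:
```python
from h import *
import pickle
C=pickle.load(open('c0.pkl','rb'))
def crop(n,x,y,w,h): return cv2.resize(C[n]['pixels'][y:y+h,x:x+w],(400,300),interpolation=cv2.INTER_CUBIC)
# x5 for wheel (80x60), x5 head
a=np.vstack([np.hstack([crop('scene',170,195,80,60),crop('scene',318,203,80,60)]),np.hstack([crop('side',255,170,80,60),crop('side',225,240,80,60)])])
cv2.imwrite('pics/crops.png',a)
for n,u,v,z in(('scene',293*.7,312*.7,.064),('side',421*.7,264*.7,.064),('scene',509*.7,306*.7,.096),('side',381*.7,356*.7,.096)):
    print(n,at_z(C[n],u,v,z))
```

```text
scene [ 0.47313028 -0.21357989  0.064     ]
side [ 0.46869253 -0.21663073  0.064     ]
scene [0.53780285 0.20236905 0.096     ]
side [0.53125216 0.20387626 0.096     ]
```

View pics/crops.png

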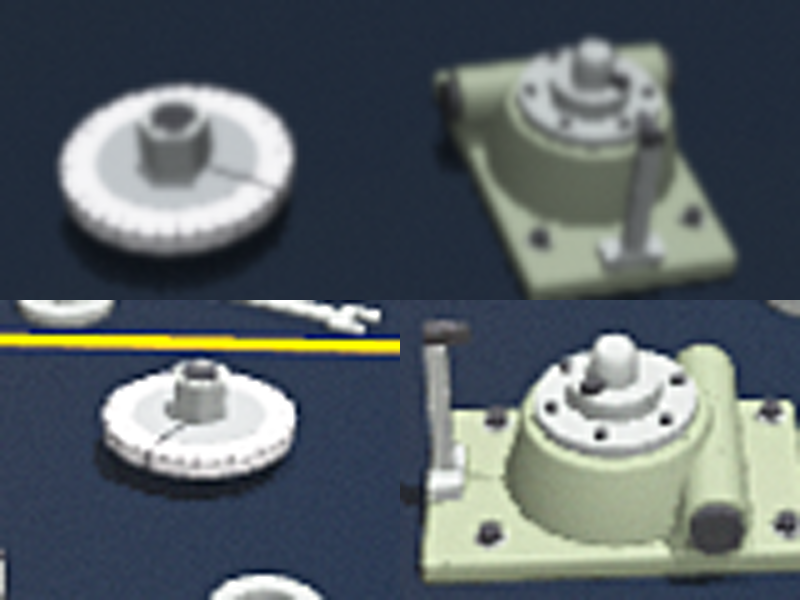

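The zero line in the scene crop meets the rim at (278,187), and the dog shows as a dark lump at (620,78) in that crop and at (593,384) in the side crop. I'll go over the head for a wrist view.

```bash
R='[-0.0453,-0.0199,0,0,0,0]'; python3 shift.py '[[-0.045,-0.02,0,0,0,0],[-0.045,-0.02,0,0,0,0],[-0.045,-0.02,0,0,0,0],[-0.045,-0.02,0,0,0,0],[-0.045,-0.02,0,0,0,0],[-0.045,-0.02,0,0,0,0],[-0.045,-0.02,0,0,0,0],[-0.045,-0.02,0,0,0,0],[-0.045,-0.02,0,0,0,0],[-0.045,-0.02,0,0,0,0]]'
python3 shift.py '[[0,0,0,0,0,0],[0,0,0,0,0,0],[0,0,0,0,0,0],[0,0,0,0,0,0]]'
python3 - <<'E'
from h import *
import pickle
c=ctrl.camera('wrist'); pickle.dump(c,open('c1.pkl','wb'))
for p in([.535,.203,.096],[.47,-.215,.064]): print(proj(c,p,True))
cv2.imwrite('pics/w1.png',cv2.resize(c['pixels'],(800,600),interpolation=cv2.INTER_CUBIC))
E
```

```text
time_s: 1.15
ee_pos: [0.5341, 0.2009, 0.2273]
eef_rot: [-3.142, -0.0, 2.844]
force: [0.4, 0.8, 0.1]
grip_width: 0.0941
grip_force: 0.0
time_s: 1.55
ee_pos: [0.5321, 0.2036, 0.2276]
eef_rot: [3.141, 0.0, 2.845]
force: [0.8, 0.5, 0.4]
grip_width: 0.0941
grip_force: 0.0
[272.88791011 214.99564319]
[-13.09417314 249.16018568]
```

View pics/w1.png

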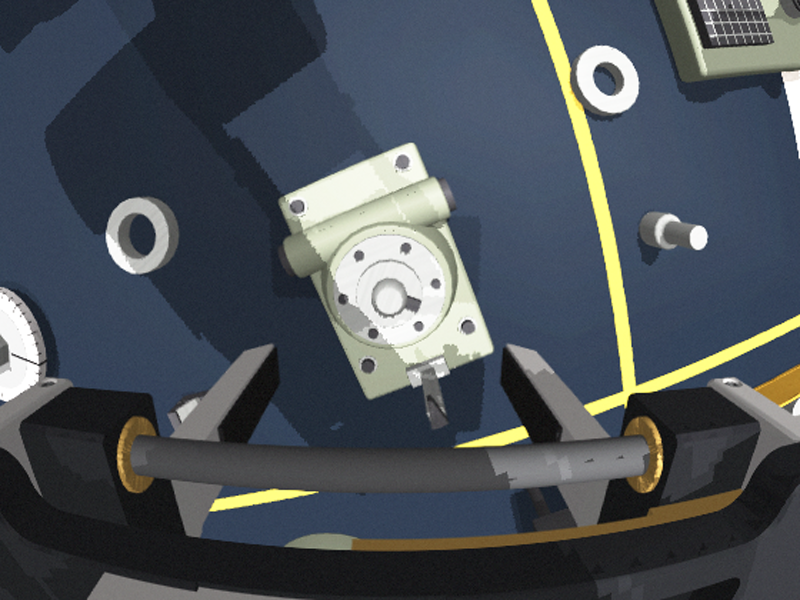

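The head is centred in the wrist view: spigot about (390,298), dog (412,303), pointer blade (433,400). Enlarging.

Run:
```python
from h import *
import pickle
c=pickle.load(open('c1.pkl','rb'))
cv2.imwrite('pics/w1c.png',cv2.resize(c['pixels'][175:310,200:380],(800,600),interpolation=cv2.INTER_CUBIC))
```

```text
(no output)
```

View pics/w1c.png

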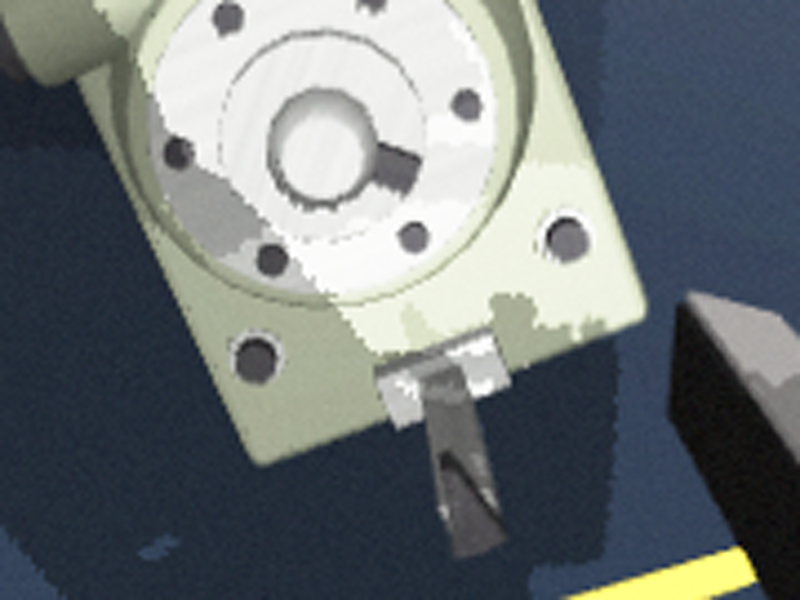

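Run:
```python
from h import *
import pickle
c=pickle.load(open('c1.pkl','rb')); s=800/180
P=lambda a,b,z: at_z(c,200+a/s-.4,175+b/s-.4,z,True)
sh=P(323,136,.078); sp=P(324,152,.096); base=P(0,0,0)
print(sh,sp)
for q in((222,136),(425,136),(323,32),(323,240)): print(np.linalg.norm(P(*q,.078)-sh))
ax=(sh+sp)/2
for n,a,b,z in(('dog',398,167,.084),('dogouter',413,175,.084),('tip',444,455,.109),('end',503,540,.110),('end2',460,555,.110),('holeL',256,360,.03),('holeR',566,238,.03)):
    d=P(a,b,z)-ax; print(n,P(a,b,z),np.hypot(*d[:2]),np.arctan2(d[1],d[0]))
C=pickle.load(open('c0.pkl','rb'))
for n,u,v,z in(('scene',362,218.6,.084),('side',263.6,256.8,.084),('scene',318+192/5,203+42/5,.096),('side',225+213/5,240+38/5,.096)):print(n,at_z(C[n],u,v,z))
wr=at_z(C['scene'],170+278/5,195+187/5,.034);w2=at_z(C['side'],255+148/5,170+152/5,.034)
print(wr,w2, at_z(C['scene'],170+177/5,195+115/5,.064),at_z(C['side'],255+201/5,170+67/5,.064))
```

```text
[0.52984461 0.20396945 0.078     ] [0.5292976  0.20437166 0.096     ]
0.0220783789737538
0.022294411775860657
0.02292861116252373
0.023678547754369957
dog [0.53981832 0.21780667 0.084     ] 0.01705722793466077 0.9263510270056248
dogouter [0.54247078 0.22040733 0.084     ] 0.020737275462652874 0.8994347262078248
tip [0.59649134 0.21029052 0.109     ] 0.0671994903898118 0.09119788310731955
end [0.61977733 0.21718395 0.11      ] 0.09114006492929518 0.14327423935469843
end2 [0.62047776 0.20731814 0.11      ] 0.09096113291695473 0.03461053007470676
holeL [0.59276773 0.1661478  0.03      ] 0.07375325976508718 -0.5416377453606893
holeR [0.58431479 0.25314357 0.03      ] 0.07345220700223705 0.7298166469541588
scene [0.54396879 0.21837317 0.084     ]
side [0.53783665 0.21864929 0.084     ]
scene [0.525526   0.20566048 0.096     ]
side [0.52956503 0.19713462 0.096     ]
[ 0.50441994 -0.15896627  0.034     ] [ 0.5007531  -0.15980459  0.034     ] [ 0.47141502 -0.21273007  0.064     ] [ 0.46713681 -0.22749423  0.064     ]
```

```bash
python3 shift.py '[[-0.0072,-0.046,0,0,0,0],[-0.0072,-0.046,0,0,0,0],[-0.0072,-0.046,0,0,0,0],[-0.0072,-0.046,0,0,0,0],[-0.0072,-0.046,0,0,0,0],[-0.0072,-0.046,0,0,0,0],[-0.0072,-0.046,0,0,0,0],[-0.0072,-0.046,0,0,0,0],[-0.0072,-0.046,0,0,0,0]]' >/dev/null
python3 shift.py '[[0,0,0,0,0,0.143],[0,0,0,0,0,0.143],[0,0,0,0,0,0.143],[0,0,0,0,0,0.143],[0,0,0,0,0,0.143],[0,0,0,0,0,0.143],[0,0,0,0,0,0.143],[0,0,0,0,0,0.143],[0,0,0,0,0,0.143]]'
python3 shift.py '[[0,0,0,0,0,0],[0,0,0,0,0,0],[0,0,0,0,0,0]]'
python3 - <<'E'
from h import *
import pickle
c=ctrl.camera('wrist'); pickle.dump(c,open('c2.pkl','wb'))
p=proj(c,[.471,-.214,.05],True); print(p)
x,y=int(p[0])-80,int(p[1])-60; print(x,y)
cv2.imwrite('pics/w2.png',cv2.resize(c['pixels'][y:y+120,x:x+160],(800,600),interpolation=cv2.INTER_CUBIC))
E
```

```text
time_s: 3.4
ee_pos: [0.4735, -0.2114, 0.2277]
eef_rot: [3.141, 0.0, 1.552]
force: [0.5, 0.4, 0.4]
grip_width: 0.0939
grip_force: 0.0
time_s: 3.7
ee_pos: [0.4734, -0.212, 0.2276]
eef_rot: [3.141, 0.0, 1.561]
force: [-0.7, 0.2, 0.2]
grip_width: 0.0937
grip_force: 0.0
[270.46542357 203.38020001]
190 143
```

View pics/w2.png

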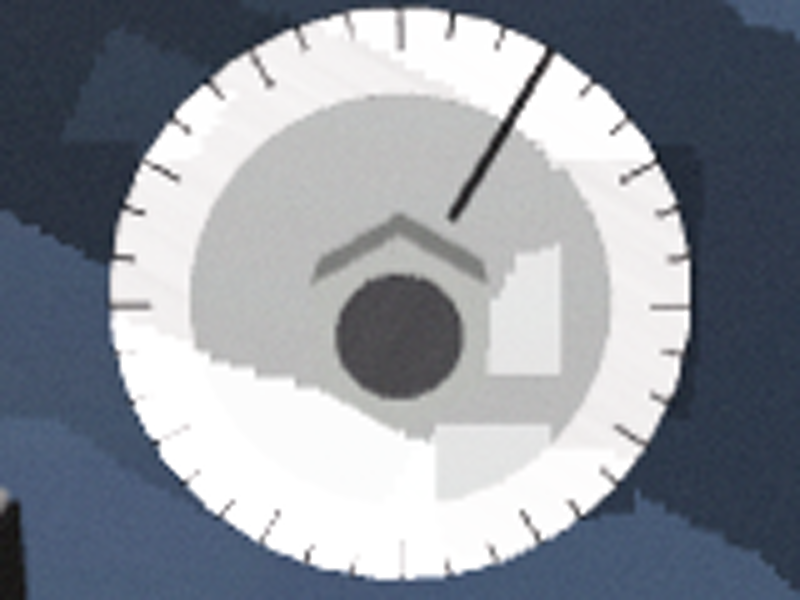

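The disc spans columns 110–691 and rows 8–578. The zero line runs from (455,217) to (549,50), and the hexagon's hole is at (399,337). The hexagon flats already face almost square to the fingers.

```bash
cat >> h.py <<'E'
def totool(d,psi): # world dxy -> tool dx,dy (tool down, y axis at psi)
    return d[0]*-np.sin(psi)+d[1]*np.cos(psi), d[0]*np.cos(psi)+d[1]*np.sin(psi)
E
python3 - <<'E'
from h import *
import pickle
c=pickle.load(open('c2.pkl','rb'))
P=lambda a,b,z: at_z(c,190+a/5-.4,143+b/5-.4,z,True)
ct=P(400.5,293,.034); hx=P(399,337,.064); print(ct,hx)
for q in((110,293),(691,293),(400,8),(400,578)): print(np.linalg.norm(P(*q,.034)-ct))
a,b=P(455,217,.034),P(549,50,.034)
print(np.arctan2(*(b-a)[1::-1]),np.arctan2(*(b-ct)[1::-1]),np.arctan2(*(a-ct)[1::-1]))
o=ctrl.get_obs(); psi=o['eef_rot'][2]-np.pi/2; m=(ct+hx)/2; print(psi,m,totool(m[:2]-o['ee_pos'][:2],psi), o['ee_pos'],o['qpos'])
E
```

```text
[ 0.47004641 -0.21500332  0.034     ] [ 0.46995182 -0.21783523  0.064     ]
0.06499946216808554
0.06480300137082182
0.06272390279195432
0.06758249884152998
1.0578794190385286 1.0212358160915251 0.9473551888811035
-0.011046518721183896 [ 0.46999912 -0.21641927  0.049     ] (np.float64(-0.004415989881590925), np.float64(-0.003356832138636913)) [ 0.47340452 -0.21204063  0.22752919] [-4.91738314e-01  2.30099945e-01  1.60897201e+00  2.30107544e-05
  1.30240547e+00 -4.80697898e-01]
```

```bash
python3 shift.py '[[-0.0057,-0.0034,0.02,0,0,-0.011],[0,0,0.03,0,0,0],[0,0,0.03,0,0,0],[0,0,0.03,0,0,0],[0,0,0.03,0,0,0],[0,0,0.02,0,0,0],[0,0,0.0075,0,0,0],[0,0,0,0,0,0],[0,0,0,0,0,0]]'
python3 shift.py '[[0,0,0,0,0,0],[0,0,0,0,0,0],[0,0,0,0,0,0],[0,0,0,0,0,0],[0,0,0,0,0,0],[0,0,0,0,0,0],[0,0,0,0,0,0]]' 0.034 45
```

```text
time_s: 4.65
ee_pos: [0.4704, -0.2181, 0.061]
eef_rot: [3.14, 0.001, 1.568]
force: [0.4, -0.4, 0.0]
grip_width: 0.0937
grip_force: 0.0
time_s: 5.35
ee_pos: [0.4699, -0.2179, 0.0599]
eef_rot: [3.142, 0.0, 1.568]
force: [0.2, -0.4, -0.0]
grip_width: 0.0415
grip_force: 0.0
```

```bash
python3 shift.py '[[0,0,0,0,0,0],[0,0,0,0,0,0],[0,0,0,0,0,0],[0,0,0,0,0,0]]'; python3 shift.py '[[0,0,-0.005,0,0,0],[0,0,-0.02,0,0,0],[0,0,-0.04,0,0,0],[0,0,-0.04,0,0,0],[0,0,-0.04,0,0,0],[0,0,0,0,0,0],[0,0,0,0,0,0]]'
```

```text
time_s: 5.75
ee_pos: [0.47, -0.2179, 0.06]
eef_rot: [3.141, 0.0, 1.568]
force: [1.2, -0.8, -0.7]
grip_width: 0.0358
grip_force: 45.0
time_s: 6.45
ee_pos: [0.4695, -0.2178, 0.2046]
eef_rot: [-3.141, -0.0, 1.568]
force: [-0.1, 1.4, -6.5]
grip_width: 0.0357
grip_force: 45.0
```

```bash
python3 shift.py '[[0.0422,0.006,0,0,0,0],[0.0422,0.006,0,0,0,0],[0.0422,0.006,0,0,0,0],[0.0422,0.006,0,0,0,0],[0.0422,0.006,0,0,0,0],[0.0422,0.006,0,0,0,0],[0.0422,0.006,0,0,0,0],[0.0422,0.006,0,0,0,0],[0.0422,0.006,0,0,0,0],[0.0422,0.006,0,0,0,0]]'
python3 shift.py '[[0,0,0,0,0,0.134],[0,0,0,0,0,0],[0,0,0,0,0,0],[0,0,0,0,0,0],[0,0,0,0,0,0]]'
python3 - <<'E'
from h import *
import pickle
C={n:ctrl.camera(n) for n in('scene','side','wrist')}; pickle.dump(C,open('c3.pkl','wb'))
def cr(n,p,w,h):
    u,v=proj(C[n],p); x,y=int(u-w/2),int(v-h/2); print(n,x,y); return cv2.resize(C[n]['pixels'][y:y+h,x:x+w],(400,600 if h/w>1 else 300),interpolation=cv2.INTER_CUBIC)
w=C['wrist']['pixels']
a=np.vstack([np.hstack([cr('scene',[.53,.204,.12],100,75),cr('side',[.53,.204,.12],100,75)]),np.hstack([cv2.resize(w,(400,300)),cv2.resize(w[150:300,170:370],(400,300))])])
cv2.imwrite('pics/c3.png',a); o=ctrl.get_obs(); print(o['ee_pos'],o['eef_rot'],o['force'],o['moment'])
E
```

```text
time_s: 7.45
ee_pos: [0.5302, 0.2055, 0.2023]
eef_rot: [-3.138, 0.001, 1.568]
force: [0.6, -1.1, -5.4]
grip_width: 0.0353
grip_force: 45.0
time_s: 7.95
ee_pos: [0.5311, 0.2032, 0.2047]
eef_rot: [-3.141, 0.0, 1.434]
force: [0.2, 0.1, -4.9]
grip_width: 0.0362
grip_force: 45.0
scene 307 168
side 217 203
[0.53119207 0.20353207 0.20498965] [ 3.14150626e+00 -6.18687264e-06  1.43391326e+00] [ 0.41614832  0.19858484 -4.4849812 ] [-0.05119974  0.05372933  0.01175566]
```

View pics/c3.png

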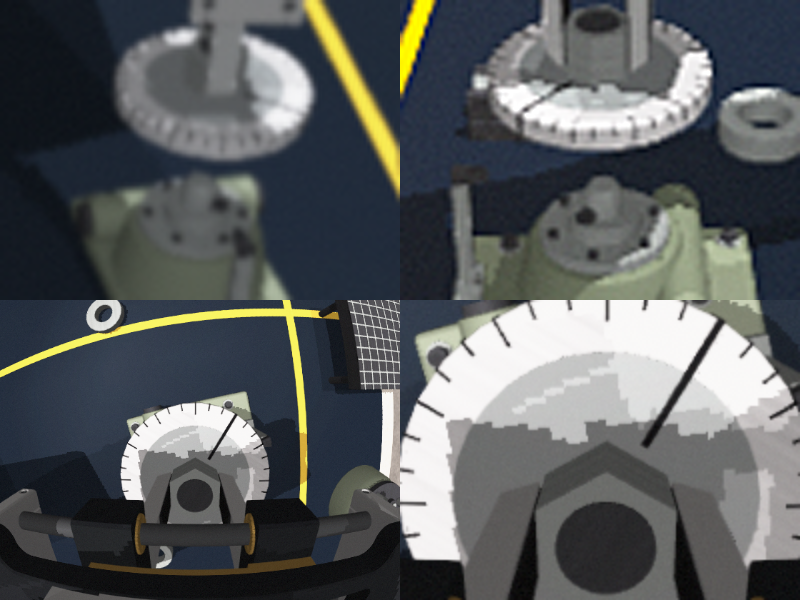

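Run:
```python
from h import *
import pickle
C=pickle.load(open('c3.pkl','rb'))
for n in('scene','side'):
    print(n,proj(C[n],[.5312,.2035,.173]),proj(C[n],[.5296,.2042,.093]))
    for d in([.001,0,0],[0,.001,0]): print(proj(C[n],np.array([.53,.204,.093])+d)-proj(C[n],[.53,.204,.093]))
    p=C[n]['pixels']
s=lambda n:{'scene':(307,168),'side':(217,203)}[n]
```

```text
scene [359.22926828 190.11185169] [356.12089741 213.18230708]
[0.08594433 0.22179899]
[ 0.35124247 -0.02296764]
side [266.09668395 222.03290085] [267.39370573 250.3058934 ]
[-0.41148561 -0.01017819]
[-0.03068577  0.24215457]
```

Run:
```python
from h import *
import pickle
C=pickle.load(open('c3.pkl','rb'))
g=lambda n:C[n]['pixels'].astype(float).mean(2)
S=g('side');X=g('scene')
np.set_printoptions(linewidth=250)
print('side disc')
for r in range(221,233,2): print(r,S[r,234:246].astype(int),S[r,288:301].astype(int))
print('side spig 255..280')
for r in range(245,254): print(r,S[r,255:281].astype(int))
print('scene disc')
for r in range(188,200,2): print(r,X[r,330:342].astype(int),X[r,378:391].astype(int))
print('scene spig')
for r in range(210,220): print(r,X[r,343:370].astype(int))
w=C['wrist']; print(at_z(w,170+(608-400)/2-.25,150+(547-300)/2-.25,.209,True))
```

```text
side disc
221 [ 42  88 126  97 100  92 101 135 137 136 133 136] [240 238 230 225 248 255 249  41  44  50  51  49  54]
223 [ 58 149 220 212 195 133 154 165 126 142 167 165] [237 238 237 233 243 223 115  51  50  49  54  48  52]
225 [ 68 100 134 131 108  89 157 225 255 254 251 250] [239 242 242 240 218 128 100  40  48  51  48  47  34]
227 [ 62  58  61  64  58  86 115 185 255 253 254 251] [239 226 184 177 169 142  91  40  49  37  71 163 230]
229 [ 56  47  48  49  46  69 111 124 150 174 231 255] [184 197 157 136 163 104  49  47  49  99 151 130 126]
231 [ 47  57  54  51  50  53  76 122 140 133 138 169] [117 186 188 161  78  41  49  46  76 122 133 130 120]
side spig 255..280
245 [41 37 38 36 34 33 34 34 33 33 31 34 32 31 34 36 35 36 36 38 35 37 30 32 34 34]
246 [35 34 32 32 35 35 38 34 36 31 29 24 31 37 26 35 33 33 36 36 32 36 34 36 36 33]
247 [38 34 36 35 34 37 30 32 29 40 70 91 94 91 85 59 29 30 39 36 35 35 37 32 31 39]
248 [ 39  35  38  37  37  32  35  34  36  66 102 106 103 105 101  92  54  29  32  33  35  35  35  36  33  37]
249 [ 37  34  34  30  35  32  30  24  54  91 102 100  98  99 
[... 1579 characters left out ...]
84  79  61  67  87  96  83  83  92  99 101 103 100  98  96 109 135 149 150 149 153 163 168 162]
215 [ 91  87  88  90  82  71  77  87  88  83  86  95 103 109 111 108 102  98 100 127 151 155 153 150 151 158 158]
216 [108  95  91  92  89  86  87  88  88  82  88  96 103 107 111 108 101  90  86 104 132 144 151 147 140 141 145]
217 [105  94  92  92  91  90  88  90  87  83  89  97 102 105 106 105  94  76  66  71  89 111 133 135 127 127 132]
218 [ 95  91  92  93  90  87  88  89  88  84  89  96 101 104 104 100  85  59  44  45  59  83 102 105 104 109 117]
219 [ 79  79  88  91  85  82  86  89  90  87  92  96  99 101 100  96  78  55  42  40  52  76  87  86  85  93 104]
[0.53161183 0.20378553 0.209     ]
```

```bash
python3 shift.py '[[-0.0004,-0.0016,0.01,0,0,0],[0,0,0.015,0,0,0],[0,0,0.01,0,0,0],[0,0,0.005,0,0,0],[0,0,0.002,0,0,0],[0,0,0,0,0,0]]'; python3 shift.py '[[0,0,0.001,0,0,0],[0,0,0.001,0,0,0],[0,0,0.001,0,0,0],[0,0,0.001,0,0,0],[0,0,0,0,0,0]]'
```

```text
time_s: 8.7
ee_pos: [0.5296, 0.2038, 0.163]
eef_rot: [3.142, -0.0, 1.434]
force: [-0.2, -0.9, -4.5]
grip_width: 0.0358
grip_force: 45.0
time_s: 9.2
ee_pos: [0.5295, 0.2037, 0.1588]
eef_rot: [-3.141, 0.0, 1.434]
force: [-0.4, 0.2, -4.4]
grip_width: 0.0355
grip_force: 45.0
```

```bash
for i in 1; do python3 shift.py '[[0,0,0.001,0,0,0],[0,0,0.001,0,0,0],[0,0,0.001,0,0,0],[0,0,0,0,0,0]]'; done; python3 shift.py '[[0,0,0.001,0,0,0],[0,0,0.001,0,0,0],[0,0,0,0,0,0]]'
python3 - <<'E'
from station import ctrl
o=ctrl.get_obs();print(o['force'],o['moment'])
E
```

```text
time_s: 9.6
ee_pos: [0.5295, 0.2037, 0.1558]
eef_rot: [-3.141, 0.0, 1.434]
force: [-0.5, -0.5, -4.7]
grip_width: 0.0353
grip_force: 45.0
time_s: 9.9
ee_pos: [0.5295, 0.2037, 0.1538]
eef_rot: [-3.141, 0.0, 1.434]
force: [-0.1, -0.0, -3.8]
grip_width: 0.0356
grip_force: 45.0
[-0.10811057 -0.03755243 -3.82708422] [-0.0759461   0.08876602 -0.0191611 ]
```

```bash
python3 shift.py '[[0,0,0.001,0,0,0],[0,0,0,0,0,0]]'|sed -n '2p;4p';python3 shift.py '[[0,0,0.001,0,0,0],[0,0,0,0,0,0]]'|sed -n '2p;4p'; python3 shift.py '[[0,0,0.0005,0,0,0],[0,0,0,0,0,0]]'|sed -n '2p;4p'
python3 - <<'E'
from station import ctrl
o=ctrl.get_obs();print(o['force'],o['moment'],o['ee_pos'])
E
```

```text
ee_pos: [0.5295, 0.2037, 0.1528]
force: [0.8, -0.1, -4.9]
ee_pos: [0.5295, 0.2037, 0.1518]
force: [-0.1, 0.8, -5.1]
ee_pos: [0.5295, 0.2037, 0.1514]
force: [0.2, -0.1, -5.3]
[ 0.20054529 -0.06815434 -5.32622322] [-0.06155724  0.14339017 -0.01027973] [0.52949488 0.2037224  0.15138777]
```

```bash
for i in 1; do python3 shift.py '[[0,0,0.0005,0,0,0],[0,0,0,0,0,0]]'|sed -n '2p;4p';python3 shift.py '[[0,0,0.0005,0,0,0],[0,0,0,0,0,0]]'|sed -n '2p;4p'; python3 shift.py '[[0,0,0.0005,0,0,0],[0,0,0,0,0,0]]'|sed -n '2p;4p'; done
python3 - <<'E'
from station import ctrl
o=ctrl.get_obs();print(o['force'],o['moment'],o['ee_pos'])
E
```

```text
ee_pos: [0.5295, 0.2037, 0.1509]
force: [-0.2, -0.6, -5.4]
ee_pos: [0.5295, 0.2037, 0.1504]
force: [0.8, -0.1, -5.2]
ee_pos: [0.5295, 0.2037, 0.1499]
force: [0.6, -0.0, -5.4]
[ 0.55118107 -0.01458646 -5.3759623 ] [-0.24997812 -0.05959051  0.00134012] [0.52953962 0.20372545 0.14991193]
```

```bash
cat > o.py <<'E'
from station import ctrl
import numpy as np
o=ctrl.get_obs();print('z',np.round(o['ee_pos'],4),'F',np.round(o['force'],1),'M',np.round(o['moment'],2),'yaw',round(o['eef_rot'][2],3))
E
for i in 1; do python3 shift.py '[[0,0,0.0005,0,0,0],[0,0,0,0,0,0]]'>/dev/null;python3 o.py;python3 shift.py '[[0,0,0.0005,0,0,0],[0,0,0,0,0,0]]'>/dev/null;python3 o.py; python3 shift.py '[[0,0,0.001,0,0,0],[0,0,0,0,0,0]]'>/dev/null; python3 o.py; done
```

```text
z [0.5295 0.2037 0.1494] F [ 0.8 -0.4 -5.2] M [-0.2  -0.11 -0.02] yaw 1.434
z [0.5296 0.2037 0.1489] F [-0.  -0.6 -4.6] M [-0.18 -0.16 -0.  ] yaw 1.434
z [0.5295 0.2037 0.1478] F [ 1.  -1.6 -6.3] M [-0.29 -0.24 -0.01] yaw 1.434
```

```bash
python3 shift.py '[[-0.0003,0.0003,0.001,0,0,0],[0,0,0,0,0,0]]'>/dev/null;python3 o.py;python3 shift.py '[[0,0,0.001,0,0,0],[0,0,0,0,0,0]]'>/dev/null;python3 o.py; python3 shift.py '[[0,0,0.0005,0,0,0],[0,0,0,0,0,0]]'>/dev/null; python3 o.py; python3 shift.py '[[0,0,0.0005,0,0,0],[0,0,0,0,0,0]]'>/dev/null; python3 o.py
```

```text
z [0.5296 0.2034 0.1467] F [ 0.2  0.  -5.1] M [-0.08 -0.03  0.05] yaw 1.434
z [0.5296 0.2034 0.1457] F [ 0.2  0.2 -4.9] M [-0.04  0.03  0.02] yaw 1.434
z [0.5297 0.2034 0.1454] F [-0.2  1.  -5.4] M [-0.09  0.13  0.  ] yaw 1.434
z [0.5297 0.2034 0.1449] F [ 0.7 -0.2 -5.3] M [-0.05  0.02 -0.02] yaw 1.434
```

```bash
python3 shift.py '[[0,0,0.0005,0,0,0],[0,0,0,0,0,0]]'>/dev/null;python3 o.py;python3 shift.py '[[0,0,0.0004,0,0,0],[0,0,0,0,0,0]]'>/dev/null;python3 o.py; python3 shift.py '[[0,0,0.0003,0,0,0],[0,0,0,0,0,0]]'>/dev/null; python3 o.py; python3 shift.py '[[0,0,0.0003,0,0,0],[0,0,0,0,0,0]]'>/dev/null; python3 o.py
```

```text
z [0.5297 0.2034 0.1444] F [-0.6  0.1 -6.3] M [-0.09  0.09 -0.03] yaw 1.434
z [0.5298 0.2034 0.144 ] F [ 1.   0.6 -5.7] M [-0.03  0.06 -0.01] yaw 1.434
z [0.5297 0.2034 0.1437] F [-0.1  0.3 -4.9] M [-0.03  0.1   0.  ] yaw 1.434
z [0.5297 0.2034 0.1434] F [ 0.3  0.9 -5.3] M [-0.03  0.02  0.  ] yaw 1.434
```

```bash
python3 shift.py '[[0,0,0.0004,0,0,0],[0,0,0,0,0,0]]'>/dev/null;python3 o.py;python3 shift.py '[[0,0,0.0004,0,0,0],[0,0,0,0,0,0]]'>/dev/null;python3 o.py; python3 shift.py '[[0,0,0.0004,0,0,0],[0,0,0,0,0,0]]'>/dev/null; python3 o.py; python3 shift.py '[[0,0,0.0004,0,0,0],[0,0,0,0,0,0]]'>/dev/null; python3 o.py
```

```text
z [0.5297 0.2034 0.143 ] F [ 0.1 -0.3 -5.1] M [-0.11  0.12 -0.06] yaw 1.434
z [0.5297 0.2034 0.1426] F [ 0.3  0.8 -5.7] M [-0.09  0.07  0.02] yaw 1.434
z [0.5297 0.2034 0.1422] F [ 0.6 -1.4 -5.3] M [-0.1   0.07  0.01] yaw 1.434
z [0.5297 0.2034 0.1418] F [ 0.2 -0.4 -4.3] M [-0.13  0.02 -0.06] yaw 1.434
```

```bash
python3 shift.py '[[0,0,0.0006,0,0,0],[0,0,0.0006,0,0,0],[0,0,0,0,0,0]]'>/dev/null;python3 o.py;python3 shift.py '[[0,0,0.0006,0,0,0],[0,0,0.0005,0,0,0],[0,0,0,0,0,0]]'>/dev/null;python3 o.py; python3 shift.py '[[0,0,0.0004,0,0,0],[0,0,0,0,0,0]]'>/dev/null; python3 o.py; python3 shift.py '[[0,0,0.0004,0,0,0],[0,0,0,0,0,0]]'>/dev/null; python3 o.py
```

```text
z [0.5297 0.2034 0.1405] F [ 0.4 -0.3 -5.5] M [-0.04  0.1   0.03] yaw 1.434
z [0.5297 0.2034 0.1395] F [-0.1 -0.2 -5.4] M [-0.08  0.05 -0.02] yaw 1.434
z [0.5298 0.2034 0.1391] F [-0.1  0.1 -4.2] M [-0.09  0.05 -0.  ] yaw 1.434
z [0.5297 0.2034 0.1387] F [-0.6 -0.3 -4.6] M [-0.1   0.1  -0.01] yaw 1.434
```

```bash
python3 shift.py '[[0,0,0.0003,0,0,0],[0,0,0,0,0,0]]'>/dev/null;python3 o.py;python3 shift.py '[[0,0,0.0003,0,0,0],[0,0,0,0,0,0]]'>/dev/null;python3 o.py; python3 shift.py '[[0,0,0.0003,0,0,0],[0,0,0,0,0,0]]'>/dev/null; python3 o.py; python3 shift.py '[[0,0,0.0002,0,0,0],[0,0,0,0,0,0]]'>/dev/null; python3 o.py
```

```text
z [0.5298 0.2034 0.1384] F [ 0.5  0.4 -5.4] M [-0.09  0.07  0.01] yaw 1.434
z [0.5298 0.2034 0.1381] F [ 0.1 -0.9 -5.2] M [-0.05  0.01 -0.04] yaw 1.434
z [0.5298 0.2034 0.138 ] F [-0.9  0.3 -2.9] M [-0.11  0.21  0.02] yaw 1.434
z [0.5298 0.2034 0.1379] F [-1.6 -0.5 -0.5] M [-0.19  0.53  0.04] yaw 1.434
```

Home contact came at TCP z = 0.138, as expected. Now I'll turn it clockwise, stopping short of the pointer.

```bash
python3 shift.py '[[0,0,0,0,0,0.03],[0,0,0,0,0,0.05],[0,0,0,0,0,0.05],[0,0,0,0,0,0.05],[0,0,0,0,0,0]]'>/dev/null;python3 o.py;python3 shift.py '[[0,0,0,0,0,0.06],[0,0,0,0,0,0.06],[0,0,0,0,0,0.06],[0,0,0,0,0,0]]'>/dev/null;python3 o.py
```

```text
z [0.5296 0.2036 0.1379] F [-3.4  0.7  1.7] M [0.14 1.03 0.01] yaw 1.253
z [0.5296 0.2037 0.1379] F [-4.8  3.1  2.5] M [0.53 1.14 0.04] yaw 1.074
```

```bash
python3 shift.py '[[0.0001,-0.0005,-0.0001,0,0,0],[0,0,0,0,0,0]]'>/dev/null;python3 o.py;python3 shift.py '[[0,0,0,0,0,0.06],[0,0,0,0,0,0.06],[0,0,0,0,0,0.06],[0,0,0,0,0,0]]'>/dev/null;python3 o.py;python3 shift.py '[[0,0,0,0,0,0.06],[0,0,0,0,0,0.06],[0,0,0,0,0,0.06],[0,0,0,0,0,0]]'>/dev/null;python3 o.py
python3 - <<'E'
from h import *
import pickle
c=ctrl.camera('wrist'); pickle.dump(c,open('c4.pkl','wb'))
p=proj(c,[.59,.209,.11],True); x,y=int(p[0])-60,int(p[1])-45; print(p,x,y)
cv2.imwrite('pics/c4.png',cv2.resize(c['pixels'][y:y+90,x:x+120],(800,600),interpolation=cv2.INTER_CUBIC))
E
```

```text
z [0.5296 0.2038 0.1379] F [-2.2  0.3  0.8] M [0.1  0.57 0.04] yaw 1.076
z [0.5296 0.2039 0.1379] F [-0.5  2.6  1.6] M [0.45 0.47 0.01] yaw 0.894
z [0.5296 0.204  0.138 ] F [-0.5  3.4  0.9] M [0.7  0.29 0.02] yaw 0.715
[334.45529298 172.33671563] 274 127
```

View pics/c4.png

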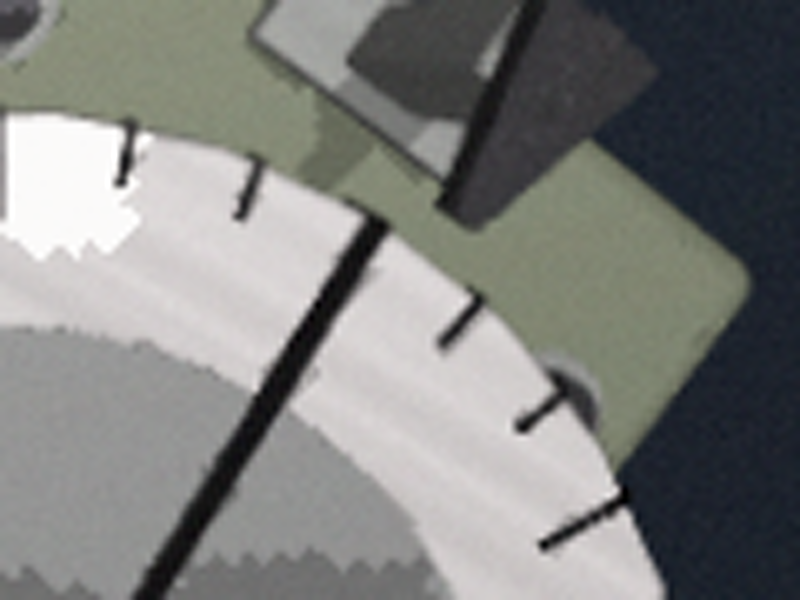

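Run:
```python
from h import *
import pickle
c=pickle.load(open('c4.pkl','rb')); s=800/120
P=lambda a,b,z: at_z(c,274+a/s-.42,127+b/s-.42,z,True)[:2]
for ax in([.5296,.204],):
  for n,a,b,z in(('line',378,222,.112),('line in',150,595,.112),('m+10',255,160,.112),('m-10',478,298,.112),('tiptop',450,203,.110),('tipbot',476,228,.101),('black far',533,5,.110)):
    d=P(a,b,z)-ax; print(n,P(a,b,z),np.hypot(*d),np.arctan2(d[1],d[0]))
a,b=P(378,222,.112),P(150,595,.112); print(np.arctan2(*(a-b)[::-1]))
a,b=P(533,5,.110),P(450,203,.110); print(np.arctan2(*(a-b)[::-1]))
print(ctrl.get_obs()['eef_rot'][2]-np.pi/2+np.pi/3)
```

```text
line [0.59359899 0.21613663] 0.06513960653544787 0.1874124354163786
line in [0.55608171 0.20902906] 0.026955005571278372 0.18767218986646292
m+10 [0.59043767 0.22762704] 0.06526452705542059 0.37043355457396465
m-10 [0.59466922 0.20508657] 0.06507829337640281 0.016697119004924366
tiptop [0.59924901 0.21213774] 0.07012279845070667 0.11631190444659333
tipbot [0.60000397 0.20691738] 0.07046439334781206 0.04141399721256807
black far [0.6171603  0.21832061] 0.08872364666702824 0.1621160507135326
0.18722907138615588
0.332386765767746
0.19321307964089818
```

Run:
```python
from h import *
import pickle
c=pickle.load(open('c4.pkl','rb')); s=800/120; r=c
ax=np.array([.5296,.204])
P=lambda a,b,z: at_z(c,274+a/s-.42,127+b/s-.42,z,True)[:2]
for z in(.110,.101):
  for q in((437,207),(462,213),(475,230),(655,70),(548,3)):
    d=P(*q,z)-ax; a=np.arctan2(d[1],d[0]); print(z,q,round(np.hypot(*d)*1e3,1),round(a,3), 'lateral vs .091 mm',round(1e3*np.hypot(*d)*np.sin(a-.091),1))
# predicted pixels of a radial thin blade, yaw .091
for yaw in(.07,.091,.11):
  u=np.array([np.cos(yaw),np.sin(yaw)])
  for R,z in((.069,.110),(.069,.101),(.091,.110),(.081,.110)):
    p=proj(c,[*(ax+R*u),z],True); print(yaw,R,z,np.round((p-[274,127]+.42)*s))
C=pickle.load(open('c1.pkl','rb')); s=800/180
for R,z in((.069,.110),(.069,.101),(.091,.110),(.091,0.03)):
  u=np.array([np.cos(.091),np.sin(.091)]); p=proj(C,[*(ax+R*u),z],True); print(R,z,np.round((p-[200,175]+.4)*s))
cc=ctrl.camera('wrist'); 
p=cv2.resize(cc['pixels'][100:165,310:390],(800,650),interpolation=cv2.INTER_CUBIC)[:600]; cv2.imwrite('pics/c5.png',cv2.convertScaleAbs(p,alpha=2,beta=20))
```

```text
0.11 (437, 207) 69.2 0.127 lateral vs .091 mm 2.5
0.11 (462, 213) 70.1 0.096 lateral vs .091 mm 0.4
0.11 (475, 230) 69.6 0.07 lateral vs .091 mm -1.5
0.11 (655, 70) 91.1 0.026 lateral vs .091 mm -5.9
0.11 (548, 3) 89.6 0.151 lateral vs .091 mm 5.3
0.101 (437, 207) 69.7 0.1 lateral vs .091 mm 0.6
0.101 (462, 213) 70.7 0.068 lateral vs .091 mm -1.6
0.101 (475, 230) 70.3 0.041 lateral vs .091 mm -3.5
0.101 (655, 70) 92.9 0.002 lateral vs .091 mm -8.2
0.101 (548, 3) 91.1 0.13 lateral vs .091 mm 3.6
0.07 0.069 0.11 [471. 235.]
0.07 0.069 0.101 [450. 227.]
0.07 0.091 0.11 [621.  41.]
0.07 0.081 0.11 [554. 129.]
0.091 0.069 0.11 [458. 225.]
0.091 0.069 0.101 [438. 217.]
0.091 0.091 0.11 [605.  27.]
0.091 0.081 0.11 [539. 117.]
0.11 0.069 0.11 [447. 216.]
0.11 0.069 0.101 [426. 209.]
0.11 0.091 0.11 [590.  15.]
0.11 0.081 0.11 [525. 106.]
0.069 0.11 [447. 464.]
0.069 0.101 [443. 447.]
0.091 0.11 [482. 548.]
0.091 0.03 [452. 404.]
```

View pics/c5.png

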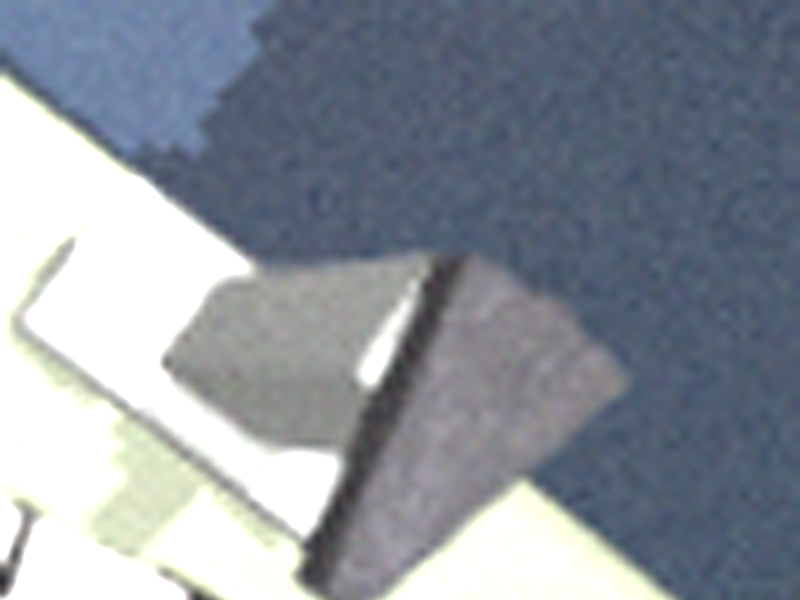

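```bash
python3 shift.py '[[0,0,0,0,0,0.04],[0,0,0,0,0,0.04],[0,0,0,0,0,0.018],[0,0,0,0,0,0],[0,0,0,0,0,0],[0,0,0,0,0,0],[0,0,0,0,0,0]]'>/dev/null;python3 o.py
python3 - <<'E'
from h import *
import pickle
c=ctrl.camera('wrist'); pickle.dump(c,open('c6.pkl','wb'))
p=proj(c,[.595,.209,.11],True); x,y=int(p[0])-48,int(p[1])-36; print(p,x,y)
cv2.imwrite('pics/c6.png',cv2.convertScaleAbs(cv2.resize(c['pixels'][y:y+72,x:x+96],(800,600),interpolation=cv2.INTER_CUBIC),alpha=1.3,beta=20))
E
```

```text
z [0.5296 0.204  0.1379] F [0.  5.9 1.3] M [1.17 0.06 0.06] yaw 0.618
[331.39692928 159.69307364] 283 123
```

View pics/c6.png

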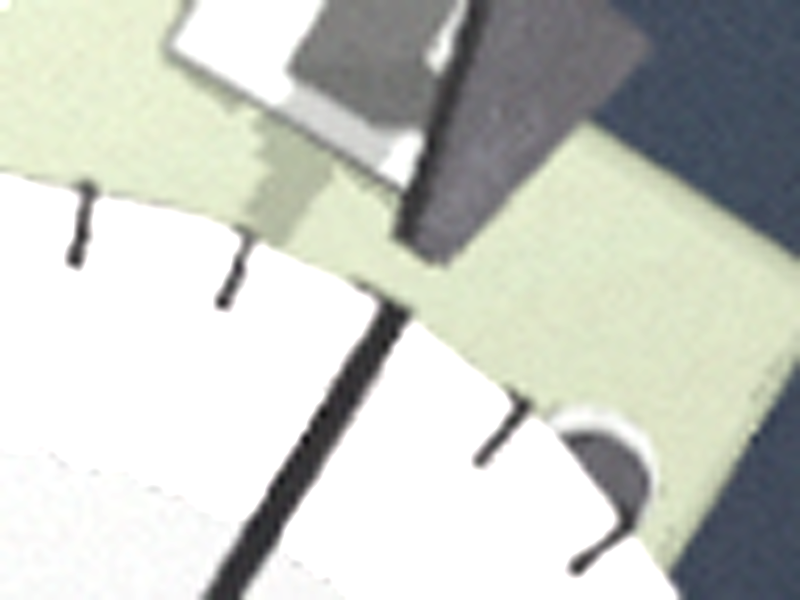

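The line ends at (397,305) and, extended, meets the pointer's tip face (centre about (432,254)). I'll compute the angle.

```bash
python3 - <<'E'
from h import *
import pickle
c=pickle.load(open('c6.pkl','rb')); s=800/96; ax=np.array([.5296,.204])
P=lambda a,b,z: at_z(c,283+a/s-.44,123+b/s-.44,z,True)[:2]
for q,z in(((397,305),.112),((222,598),.112),((416,243),.11),((446,264),.11),((650,45),.11)):
    d=P(*q,z)-ax; print(q,np.hypot(*d),np.arctan2(d[1],d[0]))
E
python3 shift.py '[[0.0002,-0.0003,-0.0001,0,0,0],[0,0,0,0,0,0],[0,0,0,0,0,0]]'>/dev/null;python3 o.py
```

```text
(397, 305) 0.06543189695253314 0.09386641339296169
(222, 598) 0.041747765889067326 0.09122735823123028
(416, 243) 0.06987841804208961 0.10404831721090835
(446, 264) 0.06975401664773437 0.06709716929557138
(650, 45) 0.09084716779975704 0.02374795741286284
z [0.5296 0.2041 0.1379] F [3.6 2.7 1.5] M [ 0.72 -0.33  0.16] yaw 0.616
```

```bash
python3 shift.py '[[0,0,0,0,0,0],[0,0,0,0,0,0],[0,0,0,0,0,0],[0,0,0,0,0,0],[0,0,0,0,0,0],[0,0,0,0,0,0]]' 0.06; python3 shift.py '[[0,0,-0.005,0,0,0],[0,0,-0.01,0,0,0],[0,0,-0.02,0,0,0],[0,0,-0.04,0,0,0],[0,0,0,0,0,0],[0,0,0,0,0,0]]'
python3 - <<'E'
from h import *
import pickle
c=ctrl.camera('wrist'); pickle.dump(c,open('c7.pkl','wb'))
p=proj(c,[.58,.209,.11],True); x,y=int(p[0])-48,int(p[1])-36; print(p,x,y)
cv2.imwrite('pics/c7.png',cv2.convertScaleAbs(cv2.resize(c['pixels'][y:y+72,x:x+96],(800,600),interpolation=cv2.INTER_CUBIC),alpha=1.3,beta=20))
E
```

```text
time_s: 19.55
ee_pos: [0.5293, 0.2041, 0.1378]
eef_rot: [-3.142, 0.0, 0.616]
force: [-0.0, -0.1, -0.2]
grip_width: 0.06
grip_force: 0.0
time_s: 20.15
ee_pos: [0.5296, 0.2042, 0.2142]
eef_rot: [3.141, -0.002, 0.616]
force: [-0.4, -0.2, -0.4]
grip_width: 0.0598
grip_force: 0.0
[303.72987368 167.33482432] 255 131
```

View pics/c7.png

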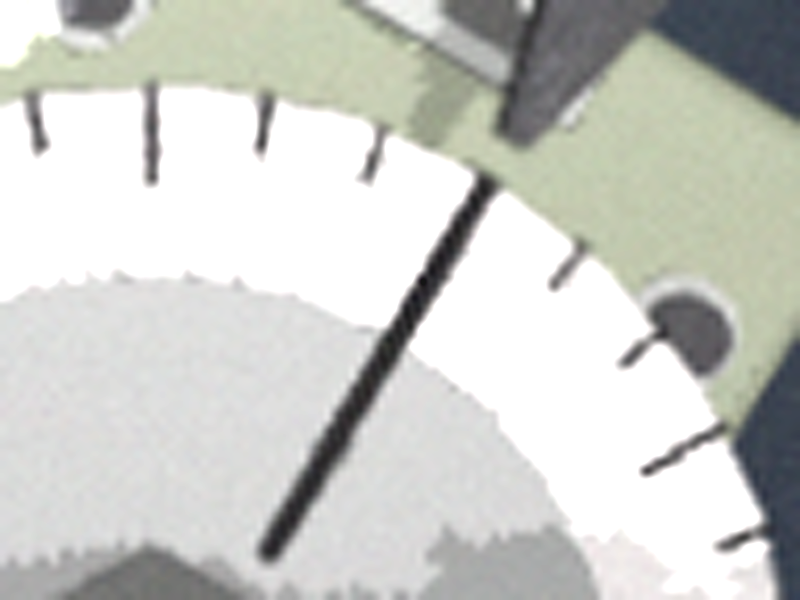

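After release the line runs from (270,553) to (487,180). Extended, it passes (513,135), right at the pointer tip at about (517,138). The arm is clear, so I'm handing in.

```bash
python3 -c "
from station import ctrl
print(ctrl.hand_in())"
```

```text
the job is handed in; nothing more can be done
None
```

The wheel is home on the spindle with its zero line about 0.5 mm from the pointer by the camera; the arm is clear, nothing else was touched, and the job was handed in at about 20 s (no verdict returned).

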